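# Pack a foam ring into a screw-top tub and screw the lid home

## Task

Put the pink foam ring that stands on the bench into the white tub, then close the tub with the green lid: set the lid level on the mouth, turn it back (anticlockwise) until it drops into the thread unless it has dropped already, and then screw it clockwise fully home. Let go of everything and leave the other things on the bench where they are.

Things in the scene. Friction and masses are not known exactly. Their poses are not given: they have to be found in the camera images.
- tub_mouth (a point): Centre of the mouth of the white open-topped round tub, in the plane of its rim, 114 mm above the bench. z is up; x and y are level and do not tell the thread's angle. The tub is fixed to the bench on a round grey foot 136 mm across. Mouth 104 mm wide inside, neck 112 mm outside, body 120 mm outside; the inside is 98 mm deep.
- tub_thread (a point): On the tub's axis, 7 mm below the rim, level with the thread crests. The coarse thread has four equal ridges round the neck (124 mm across), each with a level crest and then a 34 degree gap; their angles are not told. A rib at the clockwise end of each ridge stands 3 mm above the crest, so a lid resting on the crests cannot be turned clockwise into the thread: turn it anticlockwise to a gap.
- lid_grip (a point): Centre of the grip bar of the loose green lid, on the lid's axis, 44 mm above its lower edge; z up, x along the bar. Bar 92 mm long, 20 mm wide, standing 31 mm above the lid's flat top (60 mm over all). Heights above tub_mouth: about 36 mm with the lugs on the crests (39 on the ribs), 24 to 25 mm when dropped into the thread start, 20 mm when fully home.
- lid_edge (a point): Centre of the lid's lower edge. The lid is 138 mm across, 29 mm high without bar, about 0.16 kg, starts flat on the bench, right way up. Inside the skirt near this edge are four hidden lugs 90 degrees apart, angle to the bar not told. It goes over the neck with 1.5 mm of play all round. Turned back anticlockwise (seen from above) by 90 degrees at most, it meets a rib and, if let down, drops 12 mm.
- tub: The white tub, fixed; origin at its centre on the bench. Once dropped into the thread the lid turns clockwise (seen from above) 50 to 75 degrees to a firm stop; over the last 50 degrees it screws down 5 mm, 1 mm for each 10 degrees. The thread runs easily and locks itself: the lid does not unscrew when let go. To the left of the work stands a closed foam box, 280x300 mm, 180 mm high.
- ring_center (a point): Centre, half-way up, of the loose pink foam ring: a stiff upright sleeve 84 mm tall, 63 mm long (its x) and 45 mm wide (its y), standing on the bench. z is up. About 0.03 kg.
- parcel: Bystander: small cardboard parcel 55x76x30 mm; origin at the centre of its underside.
- stamp: Bystander: red and black date stamp 40x71x78 mm, standing; origin at the centre of its underside.

How it is judged:
By the outcome, as a careful person would: the job done as asked, in the order asked, and still so for the second after the job is handed in, with the robot touching nothing.
It also fails if it takes over 69 s, if anything falls off the work surface, if the arm or the gripper's body presses on something with over 40 N, if the wrist force passes 120 N, or if a joint passes its speed limit or range.

## Robot

A 6-joint arm with a two-finger parallel gripper is mounted at the origin on the work surface; the furniture and walls round the work are solid. World frame = base frame: x ahead of the robot, y to its left, z up, the work surface at z = 0. Lengths are in m, angles in rad, forces in N, time in s.
With the tool pointing down it reaches from about 0.325 to 0.9 m from the base axis. Payload 3.5 kg.
Tool frame: the origin (TCP) lies where the fingers leave the gripper's body, on its centre line; the fingertips stand 73 mm ahead of it and the grasp point (between the pads) lies 54 mm ahead of it; z points along the fingers, y is the line along which they close (so a half turn about z gives the same grasp; the last joint's range is limited). The gripper opens to 85 mm and grips with 20 to 120 N. Pads are 22 mm wide; open, the fingers measure 114 mm over their backs; the gripper's body (76 mm by 85 mm) begins 54 mm behind the grasp point. The pads swing forward as they close: fully open they stand 13 mm farther back than shut.
Start: joints at [-1.401, 0.276, -0.026, 1.268, 0, 1.467], TCP at [0.168, -0.602, 0.304] pointing down, gripper open.
Joint ranges: [-3.12, 3.12], [-0.85, 1.88], [-1.08, 1.24], [-1.95, 2.15], [-1.57, 1.53], [-3.14, 3.14]. Speed limits (rad/s): [2.57, 2.57, 3.14, 3.14, 3.14, 3.14].

## Interface

Orientations are given as a unit quaternion [w, x, y, z].
In Python, from workcell import ctrl gives the robot as it stands.
- The arm moves only by the shell command python3 -m inch 'ROWS' [FORCE]. ROWS is JSON, a list that holds one entry, the list of rows, each a list of 7 numbers: the turn, a rotation vector about the tool's x, y, z in rad, then the shift along the tool's x, y, z in m, then the opening, from 0 (shut) to 1 (fully open). A call has 1 to 10 rows; each row is the pose to reach, as a shift and turn from the pose commanded when the call began, along the tool's axes at that moment; what a row does not reach only later rows make up. A row lasts 1/10 s, in which the tool goes at most 50 mm and 8.59 degrees, less where a joint would pass 70% of its speed; a pose out of reach is approached as far as the arm can. A call with a gripper value outside its range is refused whole. The fingers move at their own pace and stop on an object; FORCE is the grip in N (left out, the last holds). Time passes only in rows, so rows that repeat a pose let the fingers close. It gives the time, the measured TCP pose, the force, the opening and the grip force at its end, in the units of the state.
- ctrl.get_obs(): the state, without advancing time (a new reading comes with each control period).
- ctrl.capture(name): name is "side" or "top" or "wrist"; returns the picture (480x640x3 uint8, red, green, blue); there is no depth.
- ctrl.camera_model(name): a dict with "intrinsics" (3x3 intrinsics, pixels), "R" (3x3) and "t" (3): a world point X has camera coordinates R X + t. Camera axes: x right, y down, z forward; pixel columns grow to the right and rows downward; lengths in m; the calibration is good to about 2 mm. A picture is of the moment at which its call begins: read the wrist's pose just before it. camera_model takes no time and is no camera call; for the wrist camera it gives the pose at the moment of the call.
- ctrl.close_job(): hands the job in; it is judged then, once.
The state is a dict: "time": time; "joint_pos": joint angles; "dq": joint speeds; "effort": joint torques, N m; "position": TCP position; "eef_rot": TCP orientation; "force": force on the tool from outside, world axes, zero at the start; "ft_torque": the same for the moment, N m; "opening": finger opening in m; "gripper_force": force on a finger pad.
Only numpy, scipy, OpenCV 4.12 (cv2) and the standard library are available. Lean on these libraries where they do the work, as an engineer would, in place of code of your own. Each camera call takes 0.05 s, during which the arm holds its last target. There are 200 camera calls.

## Working session

There is one attempt and no reset: what is moved stays moved. The work goes in short steps, Python scripts to look and compute and a shell command to move; the robot and the scene stay as the last step left them, time stands still between calls to the robot, and variables do not carry over. Pictures are saved under pics/ and viewed, at most 12 in all, crops included, and the job is handed in when it is done.

```bash
mkdir -p pics; ls; python3 - <<'E'
from workcell import ctrl
import cv2
o=ctrl.get_obs();print(o)
a=ctrl.capture("top");b=ctrl.capture("side")
cv2.imwrite("pics/top0.png",a[:,:,::-1]);cv2.imwrite("pics/side0.png",b[:,:,::-1])
for n in("top","side"):
    m=ctrl.camera_model(n);print(n,m)
E
```

```text
pics
{'time': 0.0, 'joint_pos': array([-1.40140022e+00,  2.77155609e-01, -2.78713425e-02,  1.26799753e+00,
        1.73920095e-05,  1.46739815e+00]), 'dq': array([-0.00082964, -0.00058962, -0.00052686, -0.00047429, -0.00121861,
       -0.00071733]), 'effort': array([-9.38850535e-04, -4.45500112e+01,  2.95206857e+01,  1.62294705e-02,
       -1.36976689e-05, -4.40268755e-07]), 'position': array([ 0.16828156, -0.60128614,  0.30274997]), 'eef_rot': array([-1.11375528e-03,  9.90711709e-01,  1.35974510e-01, -2.80653818e-05]), 'force': array([-0.50764097,  0.05355001, -0.92008103]), 'ft_torque': array([-0.03248617, -0.05294499, -0.00997621]), 'gripper_force': 0.0, 'opening': 0.08535904191906026}
top {'intrinsics': array([[468.78290001,   0.        , 313.19341324],
       [  0.        , 468.78290001, 241.84314932],
       [  0.        ,   0.        ,   1.        ]]), 'R': array([[-0.01255897, -0.99987779,  0.00930989],
       [-0.99166569,  0.0112608 , -0.12834464],
       [ 0.12822412, -0.01084417, -0.99168593]]), 't': array([-0.38049006,  0.44324537,  0.88251267])}
side {'intrinsics': array([[444.53232877,   0.        , 320.67679651],
       [  0.        , 444.53232877, 239.30288164],
       [  0.        ,   0.        ,   1.        ]]), 'R': array([[ 0.93378578, -0.357328  , -0.01899521],
       [-0.16466724, -0.38197391, -0.90938475],
       [ 0.31769296,  0.85229844, -0.41552203]]), 't': array([-0.56042063,  0.02090659,  1.08714193])}
```

View pics/top0.png

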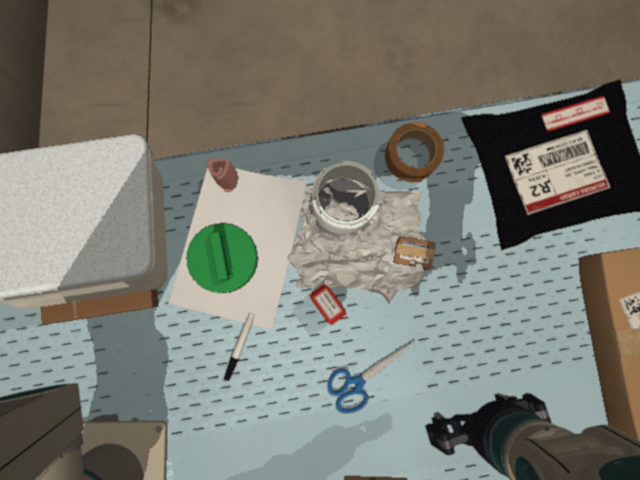

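View pics/side0.png

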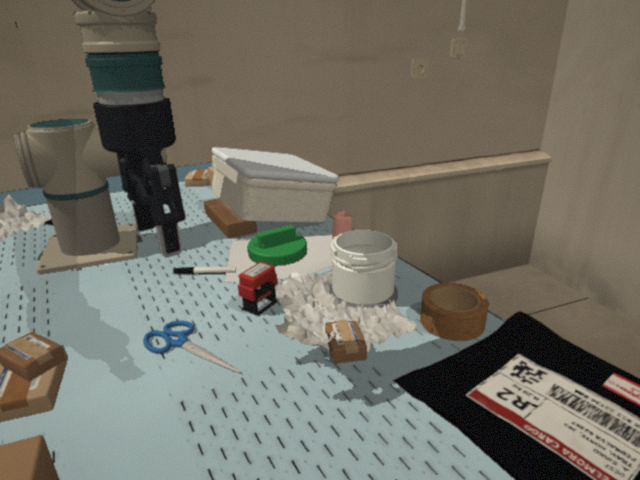

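The top view shows the ring at (222,175), the lid at (222,258) with its bar almost along image rows, the tub mouth at (346,193), the stamp at (328,304) and the parcel at (415,250). The side view shows the ring at (343,222) partly behind the tub, and the thread ridges on the tub neck.

```bash
cat > h.py <<'E'
import numpy as np,cv2
from workcell import ctrl
def ray(m,uv,z):
    uv=np.atleast_2d(uv).astype(float)
    d=np.c_[uv,np.ones(len(uv))]@np.linalg.inv(m["intrinsics"]).T@m["R"]
    c=-m["R"].T@m["t"]
    return c+d*((z-c[2])/d[:,2])[:,None]
def proj(m,X):
    p=(np.atleast_2d(X)@m["R"].T+m["t"])@m["intrinsics"].T
    return p[:,:2]/p[:,2:]
def hsv(a): return cv2.cvtColor(a,cv2.COLOR_RGB2HSV)
def big(mask):
    mask=mask.astype(np.uint8)
    c,_=cv2.findContours(mask,cv2.RETR_EXTERNAL,cv2.CHAIN_APPROX_NONE)
    return max(c,key=cv2.contourArea)[:,0]
E
python3 - <<'E'
from h import *
a=cv2.imread("pics/top0.png")[:,:,::-1].copy();m=ctrl.camera_model("top");H=hsv(a)
g=big((H[...,0]>45)&(H[...,0]<80)&(H[...,1]>120))
(c,r),_=cv2.minEnclosingCircle(g.astype(np.float32)),0
e=cv2.fitEllipse(g);print("lid",e,ray(m,e[0],.029),ray(m,e[0],.0))
P=ray(m,g,.029)[:,:2];print(cv2.minEnclosingCircle(P.astype(np.float32)))
k=a[185:192,205:240];print(H[170:190:4,215:235:5].tolist())
p=big(((H[...,0]<12)|(H[...,0]>165))&(H[...,1]>60)&(np.indices(H.shape[:2])[0]<195)&(np.indices(H.shape[:2])[0]>150)&(np.indices(H.shape[:2])[1]>195)&(np.indices(H.shape[:2])[1]<250))
print("ring",p.min(0),p.max(0),len(p))
t=ray(m,[[313,193],[380,193],[346,162],[346,228]],.114);print("tub",t)
print("box",ray(m,[[147,135],[165,290]],.18))
s=cv2.resize(a[130:300,150:400],None,fx=3.2,fy=3.2,interpolation=cv2.INTER_CUBIC)
cv2.imwrite("pics/crop.png",s[:,:,::-1])
E
```

```text
lid ((221.5885772705078, 257.67242431640625), (67.21138000488281, 68.434814453125), 80.7653579711914) [[ 0.40991977 -0.20785017  0.029     ]] [[ 0.41274447 -0.20247582  0.        ]]
((0.4107111990451813, -0.20836807787418365), 0.06767748296260834)
[[[8, 109, 103], [7, 104, 154], [8, 108, 151], [7, 106, 115]], [[6, 106, 152], [7, 105, 126], [7, 106, 127], [7, 106, 115]], [[6, 113, 97], [7, 108, 135], [7, 102, 117], [7, 104, 115]], [[17, 30, 178], [7, 106, 101], [7, 107, 107], [6, 106, 116]], [[19, 30, 207], [8, 81, 152], [6, 105, 102], [8, 103, 106]]]
ring [208 159] [237 191] 87
tub [[ 0.51607445 -0.38561073  0.114     ]
 [ 0.5148298  -0.50580196  0.114     ]
 [ 0.57275197 -0.44600319  0.114     ]
 [ 0.45196332 -0.44340003  0.114     ]]
box [[ 0.60226031 -0.10900856  0.18      ]
 [ 0.3443479  -0.14614373  0.18      ]]
```

View pics/crop.png

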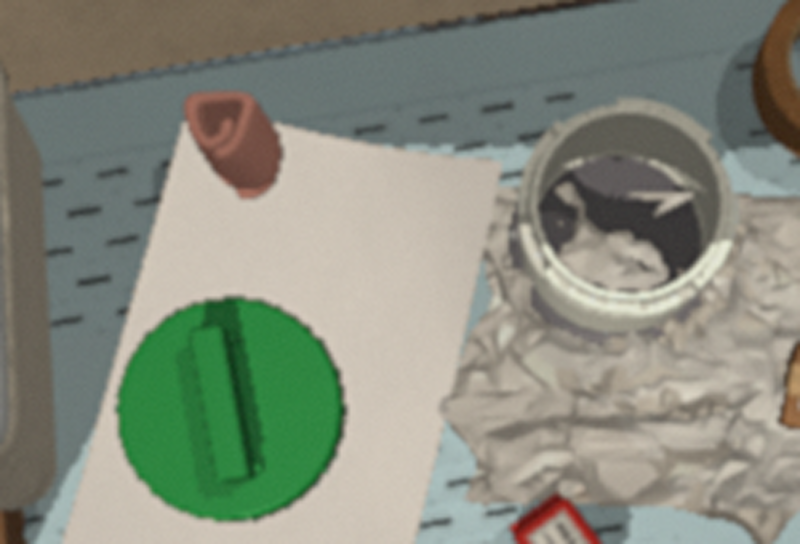

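```bash
cat >> h.py <<'E'
from scipy.spatial.transform import Rotation as Ro
def pose():
    o=ctrl.get_obs();return np.array(o["position"]),Ro.from_quat(np.roll(o["eef_rot"],-1)),o
def row(p,yaw):
    "row to reach TCP p, pointing down with tool-x yaw (deg)"
    P,R,o=pose();T=Ro.from_euler("z",yaw,degrees=True)*Ro.from_euler("x",180,degrees=True)
    print("row",np.round((R.inv()*T).as_rotvec(),4),np.round(R.inv().apply(np.array(p)-P),4),"t",round(o["time"],2))
E
python3 - <<'E'
from h import *
m=ctrl.camera_model("wrist");P,R,o=pose()
c=-m["R"].T@m["t"];print("cam in tool",R.inv().apply(c-P),"\naxes in tool\n",R.inv().as_matrix()@m["R"].T,m["intrinsics"])
print("ring top",ray(ctrl.camera_model("top"),np.array([[185,95],[250,95],[225,150],[220,118]])/3.2+[150,130],.084))
b=np.array([[193,328],[222,322],[262,470],[228,482]])/3.2+[150,130]
print("bar",ray(ctrl.camera_model("top"),b,.06))
row([.47,-.30,.36],0)
E
python3 -m inch '[[[0,0,0,0.04,-0.02,-0.006,1],[0,0,0.05,0.08,-0.04,-0.012,1],[0,0,0.1,0.12,-0.06,-0.02,1],[0,0,0.15,0.16,-0.08,-0.03,1],[0,0,0.2,0.2,-0.1,-0.04,1],[0,0,0.27,0.24,-0.12,-0.05,1],[0,0,0.27,0.28,-0.14,-0.057,1],[0,0,0.27,0.32,-0.17,-0.057,1],[0,0,0.27,0.36,-0.2,-0.057,1],[0,0,0.27,0.373,-0.208,-0.057,1]]]'
```

```text
cam in tool [ 0.08183822 -0.00023498 -0.07036583] 
axes in tool
 [[ 6.87428600e-04 -9.47018541e-01 -3.21178159e-01]
 [ 9.99999700e-01  7.65812042e-04 -1.17722230e-04]
 [ 3.57447237e-04 -3.21177982e-01  9.47018783e-01]] [[375.07334662   0.         320.43239364]
 [  0.         375.07334662 239.43154194]
 [  0.           0.           1.        ]]
ring top [[ 0.58889125 -0.19002934  0.084     ]
 [ 0.58852498 -0.22795448  0.084     ]
 [ 0.55564513 -0.2137875   0.084     ]
 [ 0.57484692 -0.21063008  0.084     ]]
bar [[ 0.45478211 -0.19179094  0.06      ]
 [ 0.45816707 -0.20878974  0.06      ]
 [ 0.37076433 -0.23316556  0.06      ]
 [ 0.36403455 -0.21350126  0.06      ]]
row [-2.100e-03  1.000e-04  2.728e-01] [ 0.3718 -0.209  -0.0567] t 0.1
time: 1.1
position: [0.4732, -0.2975, 0.3606]
eef_rot: [-0.001, 1.0, 0.004, -0.0]
force: [0.0, -0.4, -0.1]
opening: 0.0854
gripper_force: 0.0
```

```bash
python3 - <<'E'
from h import *
m=ctrl.camera_model("wrist");a=ctrl.capture("wrist")
cv2.imwrite("pics/w1.png",a[:,:,::-1]);np.savez("w1.npz",**m)
E
```

```text
(no output)
```

View pics/w1.png

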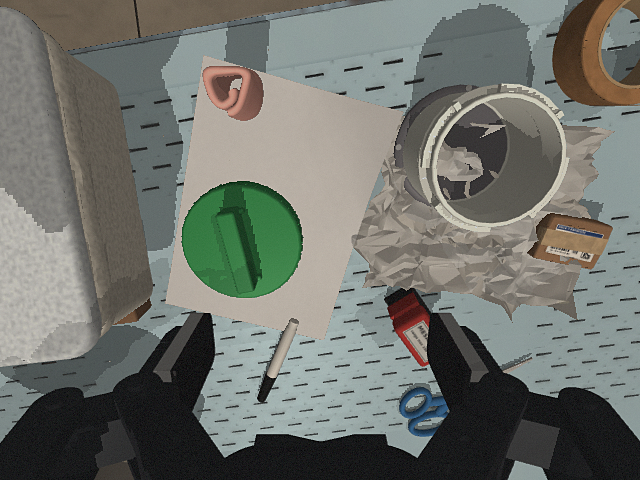

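The wrist view shows a ring with a rounded-triangular section, top face about (203–252, 66–112). The tub rim is an ellipse centred near (503,161), and the lid is centred at (242,239).

```bash
python3 - <<'E'
from h import *
m=dict(np.load("w1.npz"));a=cv2.imread("pics/w1.png")[:,:,::-1].copy();H=hsv(a)
p=((H[...,0]<14)|(H[...,0]>165))&(H[...,1]>70);p[125:]=0;p[:,:195]=0;p[:,275:]=0
s=big(p);print("sil",s.min(0),s.max(0))
print("V hist",np.histogram(H[...,2][p],10))
t=p&(H[...,2]>np.percentile(H[...,2][p],35))
for y in range(60,124,3): print("".join("#" if t[y,x] else("+" if p[y,x] else ".") for x in range(198,270,1)))
# rim outer ellipse
w=(H[...,2]>190)&(H[...,1]<40);w[:, :400]=0;w[:80]=0;w[240:]=0
# lid
g=big((H[...,0]>45)&(H[...,0]<80)&(H[...,1]>120));P=ray(m,g,.029)[:,:2].astype(np.float32)
print("lid",cv2.fitEllipse(P))
c=ray(m,[[433,157],[567,157],[503,84],[503,228]],.114);print(c)
s=cv2.resize(a[70:240,390:600],None,fx=3.5,fy=3.5,interpolation=cv2.INTER_CUBIC);cv2.imwrite("pics/tubc.png",s[:,:,::-1])
E
```

```text
sil [203  66] [262 120]
V hist (array([  1,   0,   0, 148, 502, 445, 313, 163, 240, 650]), array([  5. ,  25.6,  46.2,  66.8,  87.4, 108. , 128.6, 149.2, 169.8,
       190.4, 211. ]))
........................................................................
........................................................................
...........+#################+++#++++++++...............................
......############################################++....................
.....###############################################+++++...............
.....###############################+++++++##########++++++++...........
.....#############++++++++++++++++++++++....+########+++++++++..........
......########++++++++++++++++++++..........#########+++++++++++........
......#########++++++++++++++++++..........+########++++++++++++........
.......########+++++++++++++++++..........+########+#++++++++++++.......
........#########+++++++++++++++#######+++########+++++++++++++++.......
.........#########++++++++++++##########+###########+++++++++++++.......
...........#########+++++++++++########+
[... 258 characters left out ...]
...............#########+##########################++#+++.........
.............................##############################++...........
..............................############################++............
.................................#######################................
..........................................######........................
........................................................................
lid ((0.4146355986595154, -0.20812834799289703), (0.13408787548542023, 0.1399099975824356), 61.344329833984375)
[[ 0.52053029 -0.38995356  0.114     ]
 [ 0.5214471  -0.50096825  0.114     ]
 [ 0.57699324 -0.43876206  0.114     ]
 [ 0.45954589 -0.45807753  0.114     ]]
```

View pics/tubc.png

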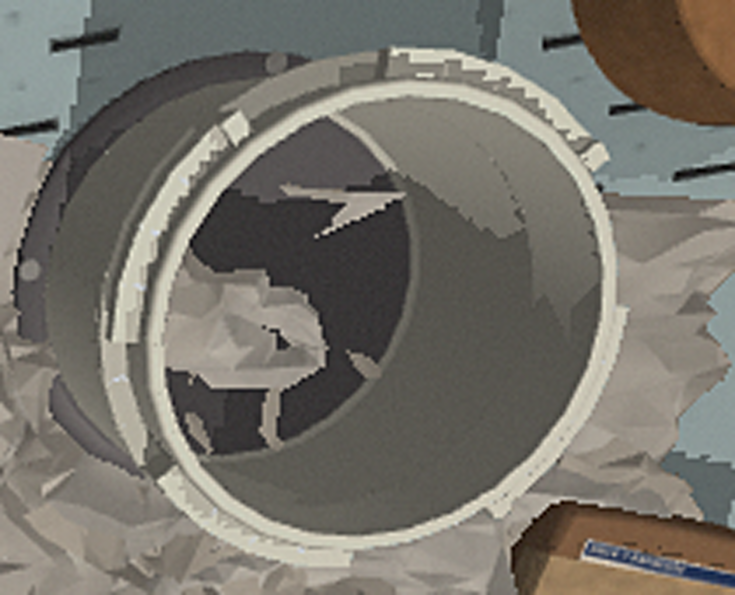

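The crop shows the four thread ridges, with ribs at crop (235,125), (595,155), (500,505) and (165,480). The rim is a bright ellipse, x 148–617 and y 82–548. I'm moving above the ring for a close look.

```bash
python3 - <<'E'
from h import *
m=dict(np.load("w1.npz"))
q=np.array([[148,340],[165,245],[235,150],[400,82],[520,120],[590,190],[617,260],[600,350],[490,495],[370,548],[230,490],[165,410]])/3.5+[390,70]
P=ray(m,q,.114)[:,:2]
A=np.c_[2*P,np.ones(len(P))];s=np.linalg.lstsq(A,(P**2).sum(1),rcond=None)[0];c=s[:2];r=np.sqrt(s[2]+c@c)
print("tub",c,r,np.round(np.hypot(*(P-c).T)-r,4))
ribs=ray(m,np.array([[235,125],[595,155],[500,505],[165,480]])/3.5+[390,70],.11)[:,:2]-c
print("rib angles",np.degrees(np.arctan2(ribs[:,1],ribs[:,0])),np.hypot(*ribs.T))
row([.50,-.215,.30],0)
E
python3 -m inch '[[[0,0,0,0.014,-0.04,0.03,1],[0,0,0,0.027,-0.083,0.06,1],[0,0,0,0.027,-0.083,0.06,1],[0,0,0,0.027,-0.083,0.06,1]]]'
python3 - <<'E'
from h import *
m=ctrl.camera_model("wrist");a=ctrl.capture("wrist")
cv2.imwrite("pics/w2f.png",a[:,:,::-1]);np.savez("w2.npz",**m)
u=proj(m,[.575,-.21,.05])[0].astype(int);print(u)
x,y=max(u[0]-110,0),max(u[1]-100,0);print(x,y)
cv2.imwrite("pics/w2.png",cv2.resize(a[y:y+200,x:x+220],None,fx=3,fy=3)[:,:,::-1])
E
```

```text
tub [ 0.51648755 -0.44474612] 0.05408176304245265 [ 0.0006  0.0016  0.0011 -0.0003 -0.002  -0.0006  0.0014  0.0001 -0.0001
  0.002  -0.0031 -0.0011]
rib angles [  40.9239221   -49.91511575 -138.83773792  131.01527888] [0.05866166 0.0597102  0.06015738 0.06027052]
row [-0.0019 -0.0005  0.0078] [ 0.0269 -0.0822  0.0607] t 1.15
time: 1.55
position: [0.4974, -0.2174, 0.2994]
eef_rot: [-0.001, 1.0, 0.002, -0.002]
force: [-0.6, -0.3, -0.1]
opening: 0.0857
gripper_force: 0.0
[312 116]
202 16
```

View pics/w2.png

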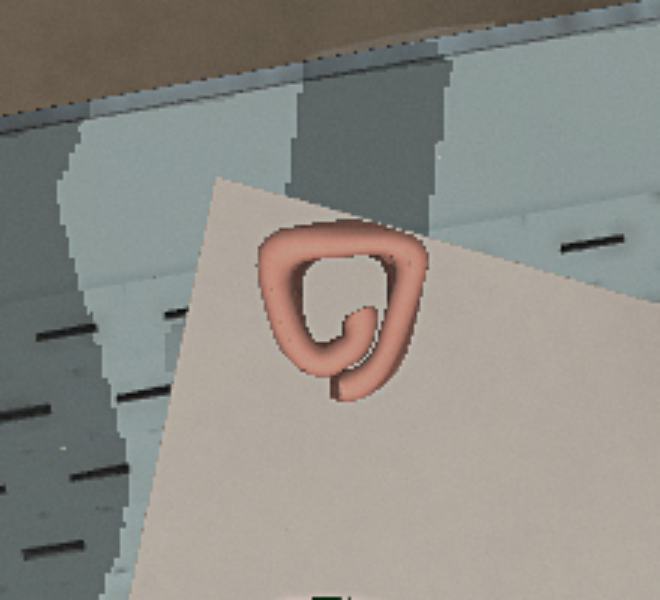

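The ring is a curled sleeve, in the crop at x 258–428 (its width, across world y) and y 222–403 (its length, along world x). The parallel-sided part to grip is near crop (343,272).

```bash
python3 - <<'E'
from h import *
m=dict(np.load("w2.npz"))
q=np.array([[343,272],[258,265],[428,265],[343,222],[343,403]])/3+[202,16]
P=ray(m,q,.084);print(P)
row([P[0,0],P[0,1],.20],0);row([P[0,0],P[0,1],.124],0)
E
```

```text
[[ 0.58224173 -0.21377032  0.084     ]
 [ 0.58372027 -0.19347474  0.084     ]
 [ 0.58391387 -0.2340574   0.084     ]
 [ 0.5933645  -0.21375642  0.084     ]
 [ 0.55161366 -0.21380859  0.084     ]]
row [0.0006 0.0008 0.0028] [ 0.0843 -0.0047  0.1007] t 1.6
row [0.0006 0.0008 0.0028] [ 0.0843 -0.0048  0.1767] t 1.6
```

```bash
python3 - <<'E'
from h import *
m=dict(np.load("w2.npz"));t=ctrl.camera_model("top");w1=dict(np.load("w1.npz"))
a=np.array([[258,240],[428,245]])/3+[202,16];b=np.array([[186,97],[252,100]])/3.2+[150,130];c=np.array([[203,72],[251.5,74]],float)
for z in (.04,.05,.06,.07,.084,.1):
    print(z,ray(m,a,z)[:,:2].ravel().round(3),ray(t,b,z)[:,:2].ravel().round(3),ray(w1,c,z)[:,:2].ravel().round(3))
E
```

```text
0.04 [ 0.591 -0.19   0.59  -0.237] [ 0.601 -0.181  0.599 -0.222] [ 0.59  -0.183  0.589 -0.23 ]
0.05 [ 0.59  -0.191  0.589 -0.236] [ 0.598 -0.183  0.596 -0.223] [ 0.59  -0.186  0.588 -0.232]
0.06 [ 0.59  -0.192  0.589 -0.235] [ 0.595 -0.185  0.593 -0.225] [ 0.589 -0.189  0.587 -0.233]
0.07 [ 0.59  -0.192  0.589 -0.235] [ 0.592 -0.188  0.59  -0.227] [ 0.588 -0.192  0.586 -0.235]
0.084 [ 0.589 -0.194  0.588 -0.234] [ 0.588 -0.191  0.585 -0.229] [ 0.586 -0.196  0.585 -0.237]
0.1 [ 0.589 -0.195  0.588 -0.233] [ 0.583 -0.194  0.581 -0.232] [ 0.585 -0.201  0.584 -0.24 ]
```

```bash
python3 -m inch '[[[0,0,0,0.04,-0.004,0.04,1],[0,0,0,0.082,-0.005,0.08,1],[0,0,0,0.082,-0.005,0.12,1],[0,0,0,0.082,-0.005,0.15,1],[0,0,0,0.082,-0.005,0.177,1],[0,0,0,0.082,-0.005,0.177,1],[0,0,0,0.082,-0.005,0.177,0.3],[0,0,0,0.082,-0.005,0.177,0.3],[0,0,0,0.082,-0.005,0.177,0.3],[0,0,0,0.082,-0.005,0.177,0.3]]]' 25; python3 -m inch '[[[0,0,0,0,0,0,0.3],[0,0,0,0,0,0,0.3],[0,0,0,0,0,0,0.3]]]'
```

```text
time: 2.6
position: [0.5819, -0.2138, 0.1266]
eef_rot: [0.001, 1.0, 0.001, 0.002]
force: [0.2, 0.2, 5.9]
opening: 0.0419
gripper_force: 25.3
time: 2.9
position: [0.582, -0.2138, 0.1266]
eef_rot: [0.002, 1.0, 0.001, 0.002]
force: [-0.8, -1.4, 6.6]
opening: 0.0416
gripper_force: 25.3
```

```bash
python3 -m inch '[[[0,0,0,0,0,-0.04,0.3],[0,0,0,0,0,-0.08,0.3],[0,0,0,0,0,-0.12,0.3],[0,0,0,0,0,-0.16,0.3],[0,0,0,-0.01,0.04,-0.16,0.3],[0,0,0,-0.025,0.09,-0.16,0.3],[0,0,0,-0.04,0.14,-0.16,0.3],[0,0,0,-0.052,0.19,-0.16,0.3],[0,0,0,-0.057,0.231,-0.16,0.3],[0,0,0,-0.057,0.231,-0.16,0.3]]]'; python3 - <<'E'
from h import *
m=ctrl.camera_model("wrist");a=ctrl.capture("wrist");cv2.imwrite("pics/w3.png",a[:,:,::-1]);np.savez("w3.npz",**m)
row([.5255,-.4447,.29],0)
E
```

```text
time: 3.9
position: [0.5226, -0.4497, 0.2841]
eef_rot: [0.002, 1.0, -0.002, 0.0]
force: [-0.6, 0.3, -0.4]
opening: 0.0415
gripper_force: 25.9
row [ 0.0007 -0.0005 -0.0012] [ 0.0025 -0.0021 -0.0061] t 3.95
```

View pics/w3.png

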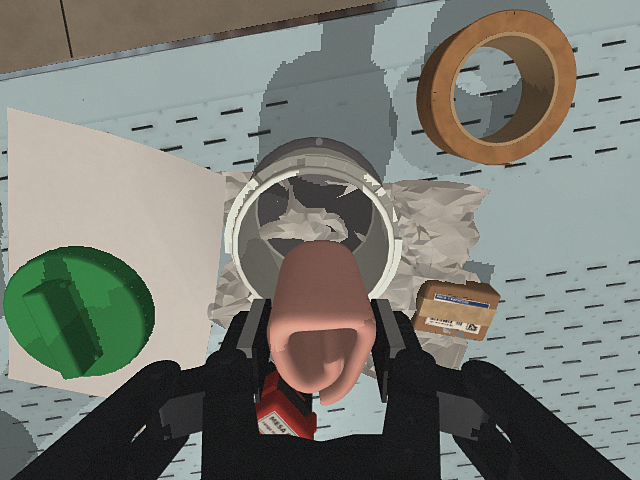

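The ring is held upright above the tub. The rim spans columns 233–397, about centred under the ring.

```bash
python3 - <<'E'
from h import *
m=dict(np.load("w3.npz"));th=np.linspace(0,2*np.pi,60)
p=proj(m,np.c_[.5165+.056*np.cos(th),-.4447+.056*np.sin(th),0*th+.114]);print(p.min(0),p.max(0))
E
python3 -m inch '[[[0,0,0,0.002,-0.002,0.035,0.3],[0,0,0,0.002,-0.002,0.07,0.3],[0,0,0,0.002,-0.002,0.1,0.3],[0,0,0,0.002,-0.002,0.12,0.3],[0,0,0,0.002,-0.002,0.133,0.3],[0,0,0,0.002,-0.002,0.139,0.3],[0,0,0,0.002,-0.002,0.139,0.3]]]'
```

```text
[229.88479222 165.48272488] [394.40388101 320.36871718]
time: 4.65
position: [0.5261, -0.4412, 0.1448]
eef_rot: [-0.0, 1.0, 0.002, -0.0]
force: [0.7, 0.1, -1.1]
opening: 0.0416
gripper_force: 25.9
```

```bash
python3 -m inch '[[[0,0,0,0,0,0,0.62],[0,0,0,0,0,0,0.62],[0,0,0,0,0,0,0.62],[0,0,0,0,0,0,0.62],[0,0,0,0,0,-0.02,0.62],[0,0,0,0,0,-0.05,0.62],[0,0,0,0,0,-0.09,0.62],[0,0,0,0,0,-0.14,0.62],[0,0,0,-0.03,0,-0.16,0.62],[0,0,0,-0.06,0,-0.16,0.62]]]'; python3 -m inch '[[[0,0,0,-0.02,0,0,0.62],[0,0,0,-0.02,0,0,0.62],[0,0,0,-0.02,0,0,0.62]]]';python3 - <<'E'
from h import *
m=ctrl.camera_model("wrist");a=ctrl.capture("wrist");np.savez("w4.npz",**m);print(pose()[0])
cv2.imwrite("pics/w4.png",a[:,:,::-1])
E
```

```text
time: 5.65
position: [0.4675, -0.444, 0.3109]
eef_rot: [0.004, 1.0, 0.002, 0.003]
force: [0.3, 0.0, 0.2]
opening: 0.0528
gripper_force: 0.0
time: 5.95
position: [0.4459, -0.4423, 0.3053]
eef_rot: [0.0, 1.0, 0.001, 0.0]
force: [0.2, -0.9, -0.2]
opening: 0.0532
gripper_force: 0.0
[ 0.44634092 -0.44231609  0.30507512]
```

View pics/w4.png

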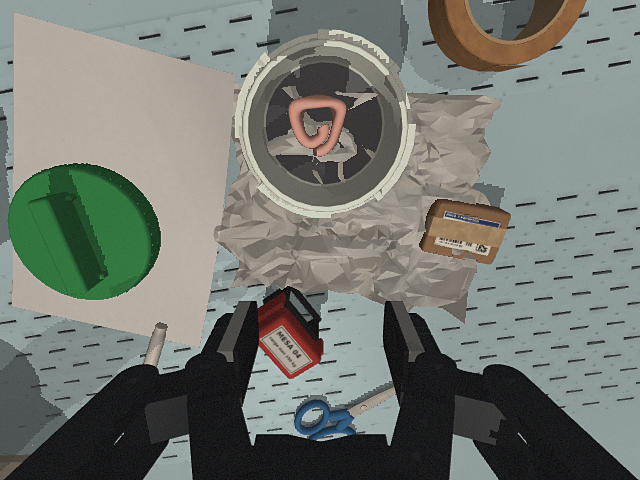

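The ring stands inside the tub at about (318,125), below the rim. The lid is at (84,232) and the tub rim spans columns 240–408. Next I go above the lid while turning to yaw ~194°, which leaves the last joint room for both screwing directions.

```bash
python3 -m inch '[[[0,0,-0.14,0,-0.03,0,0.62],[0,0,-0.28,-0.01,-0.06,0,0.62],[0,0,-0.42,-0.02,-0.09,0,0.62],[0,0,-0.56,-0.03,-0.12,0,0.62],[0,0,-0.7,-0.033,-0.15,0,0.62],[0,0,-0.84,-0.033,-0.18,0,0.62],[0,0,-0.98,-0.033,-0.21,0,0.62],[0,0,-1.12,-0.033,-0.233,0,0.62],[0,0,-1.26,-0.033,-0.233,0,0.62],[0,0,-1.4,-0.033,-0.233,0,0.62]]]' && python3 -m inch '[[[0,0,-0.14,0,0,0,0.62],[0,0,-0.28,0,0,0,0.62],[0,0,-0.42,0,0,0,0.62],[0,0,-0.56,0,0,0,0.62],[0,0,-0.7,0,0,0,0.62],[0,0,-0.84,0,0,0,0.62],[0,0,-0.98,0,0,0,0.62],[0,0,-1.12,0,0,0,0.62],[0,0,-1.26,0,0,0,0.62],[0,0,-1.4,0,0,0,0.62]]]' && python3 -m inch '[[[0,0,-0.14,0,0,0,0.62],[0,0,-0.28,0,0,0,0.62],[0,0,-0.42,0,0,0,0.62],[0,0,-0.56,0,0,0,0.62],[0,0,-0.58,0,0,0,0.62],[0,0,-0.58,0,0,0,0.62],[0,0,-0.58,0,0,0,0.62]]]'; python3 - <<'E'
from h import *
# tub centre from w4 rim inner edge
m=dict(np.load("w4.npz"));a=cv2.imread("pics/w4.png");g=cv2.cvtColor(a,cv2.COLOR_BGR2GRAY).astype(np.float32)
c=np.array([.5165,-.4455]);r=np.arange(.044,.058,.0005)
for it in range(3):
    E=[]
    for t in np.radians(np.arange(0,360,5)):
        p=proj(m,np.c_[c[0]+r*np.cos(t),c[1]+r*np.sin(t),0*r+.114]).astype(np.float32)
        v=cv2.remap(g,p[None,:,0],p[None,:,1],cv2.INTER_LINEAR)[0];k=np.argmax(np.diff(v))
        E.append(c+(r[k]+.00025)*np.array([np.cos(t),np.sin(t)]))
    E=np.array(E);A=np.c_[2*E,np.ones(len(E))];y=(E**2).sum(1)
    w=np.ones(len(E))
    for _ in range(10):
        s=np.linalg.lstsq(A*w[:,None],y*w,rcond=None)[0];rr=np.sqrt(s[2]+s[:2]@s[:2]);d=np.hypot(*(E-s[:2]).T)-rr;w=1/(1+(d/.001)**2)
    c=s[:2];print("tub",c,rr,np.median(abs(d)))
m=ctrl.camera_model("wrist");a=ctrl.capture("wrist");np.savez("w5.npz",**m);P,R,o=pose();print(P,R.as_quat(),o["joint_pos"])
cv2.imwrite("pics/w5.png",a[:,:,::-1])
E
```

```text
time: 7.0
position: [0.4132, -0.2082, 0.305]
eef_rot: [0.0, 0.761, 0.649, 0.0]
force: [0.7, 0.0, -1.1]
opening: 0.0528
gripper_force: 0.0
time: 8.0
position: [0.4133, -0.2091, 0.3049]
eef_rot: [0.0, 0.165, 0.986, 0.0]
force: [-0.2, 0.9, -0.5]
opening: 0.0526
gripper_force: 0.0
time: 8.7
position: [0.4127, -0.2092, 0.3049]
eef_rot: [0.0, -0.12, 0.993, -0.0]
force: [0.8, -0.5, 0.4]
opening: 0.0531
gripper_force: 0.0
tub [ 0.5158475  -0.44505466] 0.051608436442796855 0.00014501860093959
tub [ 0.5158502  -0.44505043] 0.05166195765726753 9.214582218008277e-05
tub [ 0.51583663 -0.445055  ] 0.05165181587802745 0.00010447772858529492
[ 0.41254611 -0.20920102  0.30488638] [-1.19708507e-01  9.92809082e-01  2.62224646e-05  6.15727466e-06] [-6.09229934e-01 -1.46423017e-02 -3.59595492e-01  1.22586890e+00
  4.73127655e-05 -8.49222481e-01]
```

View pics/w5.png

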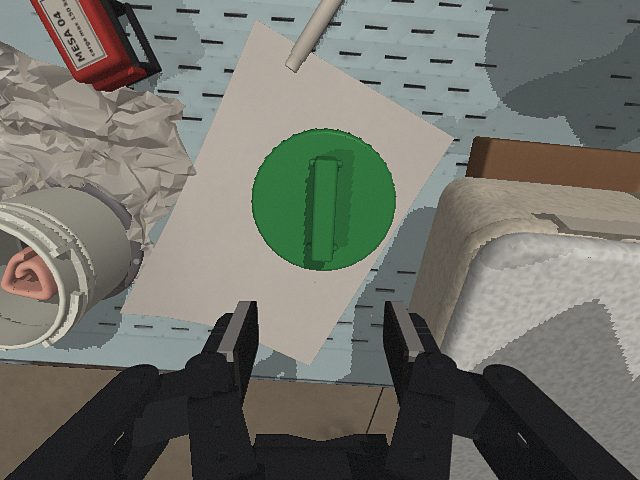

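The lid is centred at (324,199), its bar nearly aligned with the tool, running from about (326,162) to (322,262).

```bash
python3 - <<'E'
from h import *
m=dict(np.load("w5.npz"));a=cv2.imread("pics/w5.png")[:,:,::-1].copy();H=hsv(a)
G=((H[...,0]>45)&(H[...,0]<80)&(H[...,1]>120))
g=big(G);P=ray(m,g,.029)[:,:2].astype(np.float32);Q=ray(m,g,.0)[:,:2].astype(np.float32)
print("lid",cv2.fitEllipse(P),cv2.minEnclosingCircle(P),cv2.fitEllipse(Q)[:2])
for y in range(158,268,8): print(y,H[y,296:360:3,2].tolist())
q=ray(m,[[316,166],[337,166],[311,261],[334,261]],.06)[:,:2];print(q,q.mean(0))
d=q[:2].mean(0)-q[2:].mean(0);print("bar yaw",np.degrees(np.arctan2(d[1],d[0])),np.hypot(*d))
E
```

```text
lid ((0.4099438488483429, -0.20695160329341888), (0.13433526456356049, 0.13507263362407684), 115.79086303710938) ((0.409648597240448, -0.20697687566280365), 0.06838136911392212) ((0.416555792093277, -0.20511014759540558), (0.14558708667755127, 0.14638622105121613))
158 [122, 117, 118, 117, 120, 119, 104, 79, 78, 81, 84, 79, 81, 81, 99, 100, 99, 103, 102, 100, 119, 118]
166 [117, 118, 116, 116, 121, 69, 59, 115, 116, 118, 117, 115, 117, 111, 65, 82, 102, 102, 101, 119, 116, 119]
174 [117, 113, 114, 116, 121, 81, 73, 118, 115, 117, 115, 115, 114, 107, 108, 99, 101, 103, 99, 117, 119, 118]
182 [117, 116, 117, 72, 81, 78, 89, 117, 117, 114, 117, 114, 118, 100, 104, 105, 102, 103, 101, 119, 118, 116]
190 [116, 115, 116, 70, 81, 81, 100, 120, 116, 116, 116, 119, 118, 100, 102, 101, 105, 104, 102, 117, 113, 114]
198 [116, 114, 118, 119, 78, 76, 100, 117, 115, 118, 115, 112, 120, 93, 105, 100, 102, 105, 100, 116, 116, 116]
206 [118, 113, 117, 123, 80, 79, 102, 118, 116, 118, 114, 120, 120, 74, 98, 100, 98, 101, 100, 111, 115, 118]
214 [116, 114, 115, 74, 78, 76, 105, 119, 115, 117, 115, 116,
[... 195 characters left out ...]
0, 116, 118, 114, 116, 115, 107, 99, 104, 102, 102, 100, 118, 111, 114, 116]
238 [116, 118, 117, 70, 73, 67, 114, 117, 113, 114, 115, 113, 102, 101, 100, 101, 104, 98, 116, 117, 116, 112]
246 [111, 116, 117, 75, 79, 66, 116, 115, 116, 113, 113, 114, 103, 114, 103, 100, 102, 115, 114, 114, 111, 114]
254 [115, 114, 118, 78, 77, 81, 116, 115, 116, 113, 115, 116, 80, 112, 114, 116, 113, 113, 114, 118, 116, 114]
262 [115, 114, 117, 76, 74, 77, 78, 80, 75, 72, 120, 118, 115, 113, 113, 115, 113, 112, 119, 105, 83, 186]
[[ 0.37344568 -0.22217336]
 [ 0.36928484 -0.20519573]
 [ 0.45735774 -0.20659905]
 [ 0.45240221 -0.18636732]] [ 0.41312262 -0.20508386]
bar yaw -168.36165636356108 0.08526777555184313
```

```bash
python3 -m inch '[[[0,0,0.036,-0.001,0.003,0.04,0.62],[0,0,0.036,-0.001,0.003,0.08,0.62],[0,0,0.036,-0.001,0.003,0.12,0.62],[0,0,0.036,-0.001,0.003,0.155,0.62],[0,0,0.036,-0.001,0.003,0.18,0.62],[0,0,0.036,-0.001,0.003,0.194,0.62],[0,0,0.036,-0.001,0.003,0.197,0.62],[0,0,0.036,-0.001,0.003,0.197,0.62],[0,0,0.036,-0.001,0.003,0.197,0.3]]]' 30; python3 -m inch '[[[0,0,0,0,0,0,0.1],[0,0,0,0,0,0,0.1],[0,0,0,0,0,0,0.1],[0,0,0,0,0,0,0.1],[0,0,0,0,0,0,0.1],[0,0,0,0,0,0,0.1]]]' 60
```

```text
time: 9.65
position: [0.4134, -0.2066, 0.1089]
eef_rot: [0.001, -0.102, 0.995, -0.001]
force: [-0.4, -1.2, -0.4]
opening: 0.0397
gripper_force: 0.0
time: 10.25
position: [0.4137, -0.2068, 0.1093]
eef_rot: [0.001, -0.102, 0.995, -0.001]
force: [0.1, 0.3, 6.8]
opening: 0.0193
gripper_force: 60.2
```

```bash
python3 -m inch '[[[0,0,0,0,0,-0.02,0.1],[0,0,0,0,0,-0.05,0.1],[0,0,0,0,0,-0.085,0.1],[0,0,0,0,-0.02,-0.12,0.1],[0,0,0,-0.01,-0.055,-0.15,0.1],[0,0,0,-0.02,-0.095,-0.16,0.1],[0,0,0,-0.03,-0.135,-0.16,0.1],[0,0,0,-0.04,-0.175,-0.16,0.1],[0,0,0,-0.045,-0.215,-0.16,0.1],[0,0,0,-0.052,-0.245,-0.16,0.1]]]'; python3 -m inch '[[[0,0,0,0,-0.009,0,0.1],[0,0,0,0,-0.009,0.005,0.1],[0,0,0,0,-0.009,0.007,0.1],[0,0,0,0,-0.009,0.007,0.1],[0,0,0,0,-0.009,0.007,0.1]]]';python3 - <<'E'
from h import *
P,R,o=pose();m=ctrl.camera_model("wrist");a=ctrl.capture("wrist");b=ctrl.capture("top")
np.savez("w6.npz",**m)
cv2.imwrite("pics/w6.png",a[:,:,::-1]);cv2.imwrite("pics/t6.png",b[:,:,::-1]);print(P,R.as_quat())
H=hsv(a);G=((H[...,0]>45)&(H[...,0]<80)&(H[...,1]>100));g=big(G);print(g.min(0),g.max(0))
s=np.vstack([a[::1,::1][:, :],])
k=cv2.resize(np.hstack([a[120:480],b[100:460]]),(800,225));cv2.imwrite("pics/c6.png",np.vstack([cv2.resize(a,(400,300)),cv2.resize(b[110:330,200:493],(400,300))])[:,:,::-1])
E
```

```text
time: 11.25
position: [0.5135, -0.4374, 0.267]
eef_rot: [-0.0, -0.102, 0.995, 0.0]
force: [-0.1, 0.2, -1.6]
opening: 0.0187
gripper_force: 59.2
time: 11.75
position: [0.5148, -0.4428, 0.2608]
eef_rot: [-0.0, -0.103, 0.995, 0.0]
force: [-0.5, 0.4, -1.6]
opening: 0.019
gripper_force: 59.3
[ 0.51480638 -0.44280491  0.26084081] [-1.02848059e-01  9.94696936e-01  4.41548620e-04 -2.96178929e-04]
[170 140] [472 436]
```

View pics/c6.png

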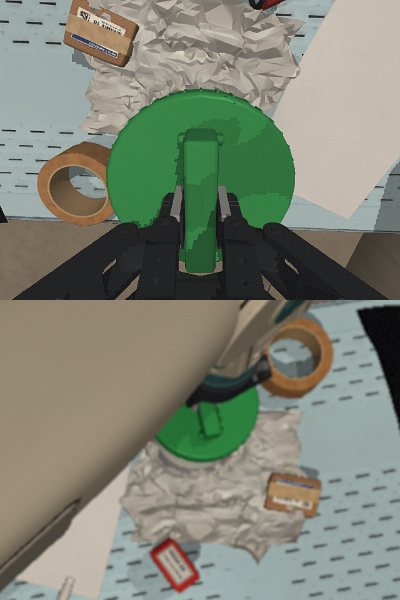

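The lid is held level over the tub. In the wrist view it spans columns 170–472, and the bar runs between the pads.

```bash
python3 - <<'E'
from h import *
from scipy.optimize import least_squares
m=dict(np.load("w6.npz"));a=cv2.imread("pics/w6.png")[:,:,::-1].copy();H=hsv(a)
P0=np.array([.51480638,-.44280491,.26084]);R=Ro.from_quat([-.102848,.994697,.00044,-.0003])
g=big((H[...,0]>45)&(H[...,0]<80)&(H[...,1]>100))
for lo,hi in((175,330),(200,330),(140,330)):
  e=g[(g[:,1]>=lo)&(g[:,1]<hi)&((g[:,0]<235)|(g[:,0]>410)|(g[:,1]<170))]
  T=R.inv().apply(ray(m,e,.1803)-P0)[:,:2]
  f=least_squares(lambda s:np.hypot(*(T-s[:2]).T)-s[2],[0,0,.068],loss="soft_l1",f_scale=.001);f2=least_squares(lambda s:np.hypot(*(T-s[:2]).T)-.0675,[0,0],loss="soft_l1",f_scale=.001)
  print(len(e),f.x,f2.x)
E
```

```text
328 [0.00430352 0.00032855 0.06702832] [0.00353788 0.00032906]
265 [0.00403423 0.00032599 0.06705814] [0.00317974 0.00032578]
515 [0.005339   0.00032874 0.06684315] [0.0045462  0.00033187]
```

```bash
python3 -m inch '[[[0,0,0,-0.004,-0.0025,0,0.1],[0,0,0,-0.004,-0.0025,0.01,0.1],[0,0,0,-0.004,-0.0025,0.02,0.1],[0,0,0,-0.004,-0.0025,0.03,0.1],[0,0,0,-0.004,-0.0025,0.034,0.1],[0,0,0,-0.004,-0.0025,0.034,0.1]]]'; python3 -m inch '[[[0,0,0,0,0,0.003,0.1],[0,0,0,0,0,0.006,0.1],[0,0,0,0,0,0.009,0.1],[0,0,0,0,0,0.011,0.1],[0,0,0,0,0,0.011,0.1]]]'
```

```text
time: 12.45
position: [0.5189, -0.4452, 0.2251]
eef_rot: [-0.001, -0.102, 0.995, 0.001]
force: [-1.0, -0.4, -2.5]
opening: 0.0193
gripper_force: 59.3
time: 12.95
position: [0.5198, -0.4461, 0.2185]
eef_rot: [0.001, -0.102, 0.995, -0.001]
force: [-2.6, 1.6, 7.1]
opening: 0.0189
gripper_force: 60.5
```

```bash
python3 -m inch '[[[0,0,0,0.001,0,0.002,0.1],[0,0,0,0.001,0,0.004,0.1],[0,0,0,0.001,0,0.004,0.1]]]'; python3 -m inch '[[[0,0,-0.05,0.001,0,0,0.1],[0,0,-0.1,0.001,0,0,0.1],[0,0,-0.1,0.001,0,0,0.1]]]'
```

```text
time: 13.25
position: [0.5196, -0.4461, 0.2182]
eef_rot: [0.002, -0.103, 0.995, -0.001]
force: [-4.5, 5.7, 20.4]
opening: 0.0189
gripper_force: 62.4
time: 13.55
position: [0.5193, -0.446, 0.2155]
eef_rot: [0.002, -0.153, 0.988, -0.001]
force: [1.0, 4.5, 10.7]
opening: 0.0189
gripper_force: 61.2
```

```bash
python3 -m inch '[[[0,0,0,0,0,-0.003,0.1],[0,0,0,0,0,-0.003,0.4],[0,0,0,0,0,-0.003,0.4],[0,0,0,0,0,-0.003,0.4],[0,0,0,0.004,0,-0.003,0.4],[0,0,0,0.004,0,-0.003,0.4],[0,0,0,0.004,0,-0.003,0.1],[0,0,0,0.004,0,-0.003,0.1],[0,0,0,0.004,0,-0.003,0.1],[0,0,0,0.004,0,-0.003,0.1]]]' 60; python3 -m inch '[[[0,0,0,0,0,0,0.1],[0,0,0,0,0,0,0.1],[0,0,0,0,0,0,0.1]]]'
```

```text
time: 14.55
position: [0.5138, -0.4475, 0.215]
eef_rot: [-0.0, -0.152, 0.988, -0.0]
force: [-1.4, -1.5, 0.3]
opening: 0.0191
gripper_force: 59.7
time: 14.85
position: [0.5138, -0.4475, 0.215]
eef_rot: [-0.0, -0.152, 0.988, -0.0]
force: [-0.4, -1.0, 1.3]
opening: 0.0189
gripper_force: 59.8
```

```bash
python3 -m inch '[[[0,0,-0.06,0,0,0.003,0.1],[0,0,-0.12,0,0,0.003,0.1],[0,0,-0.18,0,0,0.003,0.1],[0,0,-0.24,0,0,0.003,0.1],[0,0,-0.3,0,0,0.003,0.1],[0,0,-0.36,0,0,0.003,0.1],[0,0,-0.42,0,0,0.003,0.1],[0,0,-0.48,0,0,0.003,0.1],[0,0,-0.54,0,0,0.003,0.1],[0,0,-0.6,0,0,0.003,0.1]]]'; python3 -m inch '[[[0,0,-0.06,0,0,0.001,0.1],[0,0,-0.12,0,0,0.001,0.1],[0,0,-0.18,0,0,0.001,0.1]]]'; python3 -c "
from h import *
P,R,o=pose();print(o['force'],o['ft_torque'],P)"
```

```text
time: 15.85
position: [0.5152, -0.4475, 0.2148]
eef_rot: [0.002, -0.438, 0.899, -0.001]
force: [-0.4, 2.5, 9.7]
opening: 0.0186
gripper_force: 61.2
time: 16.15
position: [0.5155, -0.4477, 0.2148]
eef_rot: [0.002, -0.517, 0.856, -0.002]
force: [0.4, 3.2, 12.3]
opening: 0.0189
gripper_force: 61.5
[ 0.38709456  3.17245916 12.31053618] [ 0.78225218  0.35574691 -0.38644482] [ 0.51550901 -0.44771428  0.21476351]
```

Still on the crests, turned about 45°. I'll go on in small steps and check for the drop.

```bash
for i in 1 2 3; do python3 -m inch '[[[0,0,-0.05,0,0,0,0.1],[0,0,-0.1,0,0,0,0.1],[0,0,-0.15,0,0,0,0.1]]]' | egrep 'pos|rot|force: \['; python3 -c "
from h import *
P,R,o=pose();print('torque',o['ft_torque'])"; done
```

```text
position: [0.5143, -0.4472, 0.2113]
eef_rot: [0.0, -0.58, 0.815, -0.0]
force: [0.5, -1.4, -2.2]
torque [-0.49948458 -0.24949874 -0.10792284]
position: [0.5145, -0.4476, 0.2106]
eef_rot: [0.001, -0.639, 0.769, -0.001]
force: [1.1, -0.7, -2.5]
torque [-0.3119242  -0.41896502 -0.06227959]
position: [0.5147, -0.4481, 0.2108]
eef_rot: [0.0, -0.695, 0.719, -0.001]
force: [1.5, -2.9, -2.5]
torque [-0.60766601 -0.34500773 -0.14791626]
```

The lid fell off the crests into the gap, so I lower it.

```bash
python3 -m inch '[[[0,0,0,0,0,0.003,0.1],[0,0,0,0,0,0.006,0.1],[0,0,0,0,0,0.008,0.1],[0,0,0,0,0,0.01,0.1],[0,0,0,0,0,0.011,0.1],[0,0,0,0,0,0.011,0.1]]]'
```

```text
time: 17.65
position: [0.5149, -0.448, 0.2028]
eef_rot: [0.0, -0.694, 0.72, -0.002]
force: [1.9, 0.1, 9.0]
opening: 0.0192
gripper_force: 61.0
```

```bash
python3 -m inch '[[[0,0,0.08,0,0,-0.001,0.1],[0,0,0.16,0,0,-0.001,0.1],[0,0,0.24,0,0,-0.001,0.1],[0,0,0.32,0,0,-0.001,0.1],[0,0,0.4,0,0,-0.0005,0.1],[0,0,0.48,0,0,0,0.1],[0,0,0.56,0,0,0.0005,0.1],[0,0,0.64,0,0,0.001,0.1],[0,0,0.72,0,0,0.0015,0.1],[0,0,0.8,0,0,0.002,0.1]]]'; python3 -c "
from h import *
P,R,o=pose();print(o['ft_torque'],o['joint_pos'][5])"
```

```text
time: 18.65
position: [0.5136, -0.448, 0.2005]
eef_rot: [-0.0, -0.358, 0.934, -0.001]
force: [-1.8, -0.1, 8.7]
opening: 0.0188
gripper_force: 61.1
[0.14524171 0.55559263 0.33482076] -1.5436501344695635
```

```bash
for i in 1 2 3; do python3 -m inch '[[[0,0,0.06,0,0,0.0005,0.1],[0,0,0.12,0,0,0.001,0.1],[0,0,0.12,0,0,0.001,0.1]]]' | egrep 'pos|rot|force: \['; python3 -c "
from h import *
P,R,o=pose();print('yaw',2*np.degrees(np.arctan2(R.as_quat()[1],R.as_quat()[0]))%360,'torque',o['ft_torque'])"; done
```

```text
position: [0.5136, -0.4481, 0.1998]
eef_rot: [-0.0, -0.302, 0.953, -0.001]
force: [-0.6, -0.2, 11.3]
yaw 215.1611117443107 torque [ 0.18063856  0.5893953  -0.09969516]
position: [0.5137, -0.4482, 0.1991]
eef_rot: [-0.0, -0.244, 0.97, -0.001]
force: [-2.8, -0.4, 12.0]
yaw 208.29727608558483 torque [ 0.23472666  0.59834126 -0.01787085]
position: [0.5139, -0.4478, 0.1986]
eef_rot: [0.0, -0.186, 0.983, -0.001]
force: [-1.7, 0.9, 12.9]
yaw 201.45609703106078 torque [0.46827519 0.60186009 0.12042163]
```

```bash
for i in 1 2 3; do python3 -m inch '[[[0,0,0.06,0,0,0.0005,0.1],[0,0,0.1,0,0,0.0005,0.1],[0,0,0.1,0,0,0.0005,0.1]]]' | egrep 'pos|force: \['; python3 -c "
from h import *
P,R,o=pose();print('yaw',2*np.degrees(np.arctan2(R.as_quat()[1],R.as_quat()[0]))%360,'torque',o['ft_torque'])"; done
```

```text
position: [0.5138, -0.4475, 0.1986]
force: [-3.1, 2.2, 15.4]
yaw 195.8433596632438 torque [0.75336949 0.76355445 0.65489461]
position: [0.5139, -0.4464, 0.1986]
force: [-4.3, 5.3, 19.7]
yaw 190.5469191085676 torque [1.04530352 0.96339635 2.60644138]
position: [0.5132, -0.4464, 0.1987]
force: [-8.4, 4.5, 22.5]
yaw 185.02831124538216 torque [1.10244116 1.73354242 3.71375465]
```

Torque climbs to 3.7 N·m with no further drop, so this is the firm stop. I release, rise and look.

```bash
python3 -m inch '[[[0,0,-0.03,0,0,-0.004,0.1],[0,0,-0.03,0,0,-0.004,0.5],[0,0,-0.03,0,0,-0.004,0.5],[0,0,-0.03,0,0,-0.004,0.5],[0,0,-0.03,0,0,-0.004,0.5],[0,0,-0.03,0,0,-0.02,0.5],[0,0,-0.03,0,0,-0.06,0.5],[0,0,-0.03,0,0,-0.1,0.5],[0,0,-0.03,0.03,0,-0.14,0.5],[0,0,-0.03,0.06,0,-0.14,0.5]]]';python3 - <<'E'
from h import *
m=ctrl.camera_model("wrist");P,R,o=pose();a=ctrl.capture("wrist");b=ctrl.capture("side");np.savez("w7.npz",**m);cv2.imwrite("pics/w7.png",a[:,:,::-1]);cv2.imwrite("pics/s7.png",b[:,:,::-1])
print(P,2*np.degrees(np.arctan2(R.as_quat()[1],R.as_quat()[0]))%360)
cv2.imwrite("pics/c7.png",np.hstack([cv2.resize(a,(400,300)),cv2.resize(b[190:340,280:480],(400,300))])[:,:,::-1])
E
```

```text
time: 21.45
position: [0.456, -0.4544, 0.3425]
eef_rot: [0.004, -0.053, 0.999, -0.006]
force: [0.1, -0.9, 0.4]
opening: 0.0427
gripper_force: 0.0
[ 0.45600123 -0.45436345  0.34250175] 186.08555513774562
```

View pics/c7.png

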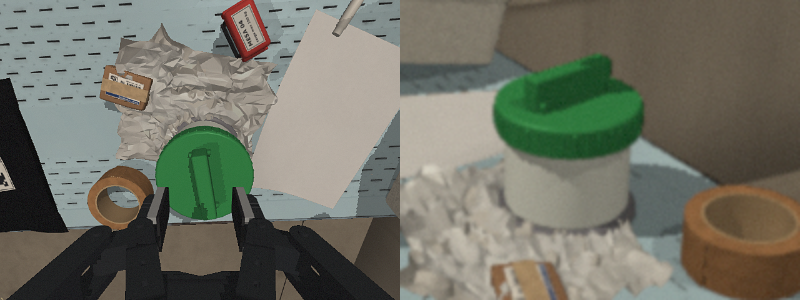

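```bash
python3 - <<'E'
from h import *
m=dict(np.load("w7.npz"));s=ctrl.camera_model("side")
q=ray(m,np.array([[191,151],[212,149],[193,214],[216,213]])*1.6,.15)[:,:2];d=q[:2].mean(0)-q[2:].mean(0)
print(q.mean(0),"bar yaw",np.degrees(np.arctan2(d[1],d[0]))%360,np.hypot(*d))
a=cv2.imread("pics/s7.png")[:,:,::-1].copy();H=hsv(a);g=big((H[...,0]>45)&(H[...,0]<80)&(H[...,1]>100));print("side green",g.min(0),g.max(0))
t=np.linspace(0,6.28,200)
for h in (.020,.025,.036):
    z=.114+h-.044;p=proj(s,np.c_[.5158+.069*np.cos(t),-.445+.069*np.sin(t),0*t+z]);print(h,p.min(0),p.max(0))
w=cv2.imread("pics/w7.png");x=w[200:360,240:410];cv2.imwrite("pics/bar.png",cv2.resize(x,None,fx=3,fy=3))
E
```

```text
[ 0.50715377 -0.4475384 ] bar yaw 188.77395628129207 0.08819596727814513
side green [327 217] [401 268]
0.02 [325.756699   237.02541063] [399.79836774 269.72225278]
0.025 [325.71867308 234.76162331] [399.94719429 267.17777704]
0.036 [325.63434449 229.74410386] [400.27727944 261.53127896]
```

View pics/bar.png

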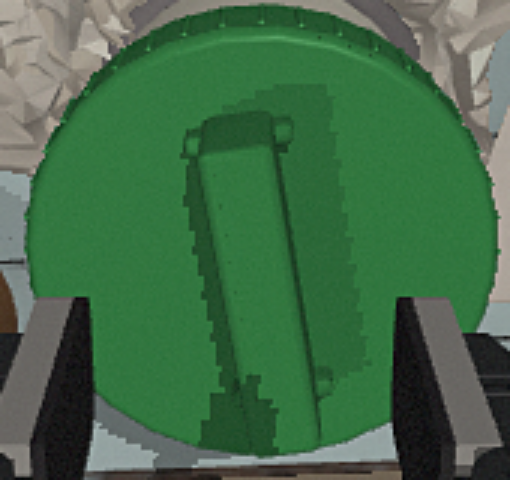

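The bar leans about 9° to the gripper at crop (240,150)–(285,440). So the lid stopped near yaw 195° and the pads slipped round it. I'll regrip squarely and harder once to confirm it is home.

```bash
python3 - <<'E'
from h import *
m=dict(np.load("w7.npz"))
q=ray(m,np.array([[240,150],[283,440],[200,155],[280,150],[248,440],[319,440]])/3+[240,200],.15)[:,:2];d=q[0]-q[1];y=np.degrees(np.arctan2(d[1],d[0]))%360
print(q,"bar yaw",y);row([.5145,-.4465,.199+.001],y)
E
```

```text
[[ 0.47164611 -0.45516525]
 [ 0.55490716 -0.4344137 ]
 [ 0.47408463 -0.46495566]
 [ 0.47053915 -0.44525724]
 [ 0.55600856 -0.44394518]
 [ 0.55377527 -0.42461837]] bar yaw 193.9949749149853
row [-0.0043  0.0012 -0.142 ] [-0.0625  0.0005  0.1375] t 21.55
```

```bash
python3 -m inch '[[[0,0,-0.07,-0.03,0.001,0,0.6],[0,0,-0.142,-0.062,0.001,0.03,0.6],[0,0,-0.142,-0.062,0.001,0.07,0.6],[0,0,-0.142,-0.062,0.001,0.1,0.6],[0,0,-0.142,-0.062,0.001,0.125,0.6],[0,0,-0.142,-0.062,0.001,0.136,0.6],[0,0,-0.142,-0.062,0.001,0.136,0.6],[0,0,-0.142,-0.062,0.001,0.136,0.1],[0,0,-0.142,-0.062,0.001,0.136,0.1],[0,0,-0.142,-0.062,0.001,0.136,0.1]]]' 110; python3 -m inch '[[[0,0,0,0,0,0,0.1],[0,0,0,0,0,0,0.1],[0,0,0,0,0,0,0.1],[0,0,0,0,0,0,0.1]]]'; for i in 1 2 3; do python3 -m inch '[[[0,0,0.03,0,0,0,0.1],[0,0,0.06,0,0,0,0.1],[0,0,0.06,0,0,0,0.1]]]' | egrep 'pos|force: \['; python3 -c "
from h import *
P,R,o=pose();print('yaw',2*np.degrees(np.arctan2(R.as_quat()[1],R.as_quat()[0]))%360,'torque',o['ft_torque'])"; done
```

```text
time: 22.55
position: [0.5164, -0.4452, 0.2001]
eef_rot: [0.001, -0.124, 0.992, -0.001]
force: [-0.7, 0.5, 5.0]
opening: 0.0178
gripper_force: 108.0
time: 22.95
position: [0.5164, -0.4452, 0.2001]
eef_rot: [0.001, -0.124, 0.992, -0.001]
force: [-0.6, 0.2, 6.5]
opening: 0.018
gripper_force: 108.2
position: [0.5165, -0.4451, 0.2001]
force: [-2.1, 0.6, 6.0]
yaw 191.22310107871544 torque [0.13143639 0.40273851 2.74125631]
position: [0.5165, -0.445, 0.2002]
force: [-2.3, -1.0, 6.0]
yaw 188.1595287273853 torque [-0.0240424   0.55659195  4.52760143]
position: [0.517, -0.4452, 0.2005]
force: [-1.4, -1.0, 7.3]
yaw 184.89696708369755 torque [-0.22330886  0.72017658  5.33101095]
```

The torque rises at once with no turn of the lid, so it is fully home. I release, retreat, check and hand in.

```bash
python3 -m inch '[[[0,0,-0.06,0,0,-0.001,0.1],[0,0,-0.09,0,0,-0.001,0.5],[0,0,-0.09,0,0,-0.001,0.6],[0,0,-0.09,0,0,-0.001,0.6],[0,0,-0.09,0,0,-0.001,0.6],[0,0,-0.09,0,0,-0.02,0.6],[0,0,-0.09,0,0,-0.06,0.6],[0,0,-0.09,0,0,-0.1,0.6],[0,0,-0.09,0.03,0,-0.14,0.6],[0,0,-0.09,0.06,0,-0.14,0.6]]]'; python3 -m inch '[[[0,0,0,0,0,0,0.6],[0,0,0,0,0,0,0.6],[0,0,0,0,0,0,0.6]]]'; python3 - <<'E'
from h import *
P,R,o=pose();a=ctrl.capture("wrist");b=ctrl.capture("side");m=ctrl.camera_model("wrist")
H=hsv(b);g=big((H[...,0]>45)&(H[...,0]<80)&(H[...,1]>100));print("side green",g.min(0),g.max(0))
H=hsv(a);g=big((H[...,0]>45)&(H[...,0]<80)&(H[...,1]>100));print("wrist lid",g.min(0),g.max(0),proj(m,[.5158,-.445,.119]),P,o["force"])
old=cv2.imread("pics/s7.png")[:,:,::-1];d=cv2.absdiff(old,b).max(2)>40;print("changed px low area",d[200:,230:].sum())
E
```

```text
time: 24.85
position: [0.4574, -0.4508, 0.345]
eef_rot: [0.004, -0.079, 0.997, -0.005]
force: [0.1, -0.9, 1.6]
opening: 0.0512
gripper_force: 0.0
time: 25.15
position: [0.4559, -0.4482, 0.3364]
eef_rot: [-0.0, -0.078, 0.997, 0.001]
force: [0.1, -1.2, 0.6]
opening: 0.0512
gripper_force: 0.0
side green [327 217] [401 268]
wrist lid [232 205] [393 357] [[312.23404595 290.25539761]] [ 0.4559124  -0.44822766  0.33636294] [ 0.06352022 -1.22575786  0.6204392 ]
changed px low area 5
```

```bash
python3 -c "
from workcell import ctrl
print(ctrl.close_job())"
```

```text
the job is handed in; nothing more can be done
None
```

The job is handed in after about 25 s: the pink ring is inside the tub, the green lid is screwed clockwise to its firm stop and released, and I did not touch the parcel or the stamp.

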